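# Unlock the sprung length gauge and draw its rod to the set index

## Robot

A 6-joint arm with a two-finger parallel gripper is mounted at the origin on a cart in front of the work surface, level with it; the furniture and walls round the work are solid. World frame = base frame: x ahead of the robot, y to its left, z up, the work surface at z = 0. Lengths are in m, angles in rad, forces in N, time in s.
With the tool pointing down it reaches from about 0.375 to 0.925 m from the base axis. Payload 5.7 kg.
Tool frame: the origin (TCP) lies midway between the tips of the shut fingers; the grasp point (between the pads) lies 19 mm behind it; z points along the fingers, y is the line along which they close (so a half turn about z gives the same grasp; the last joint's range is limited). The gripper opens to 88 mm and grips with 3 to 60 N. Pads are 20 mm wide; open, the fingers measure 115 mm over their backs; the gripper's body (75 mm by 178 mm) begins 61 mm behind the grasp point.
Start: joints at [-1.37, 0.359, 1.51, -0, 1.272, -0.115], TCP at [0.186, -0.57, 0.223] pointing down, gripper open.
Joint ranges: [-2.97, 2.97], [-1.01, 2.36], [0.21, 2.38], [-0.96, 4.11], [0.2, 2.71], [-2.98, 2.98]. Speed limits (rad/s): [2.39, 2.39, 3.14, 3.14, 3.14, 3.14].

## Interface

Orientations are given as a 3x3 rotation matrix whose columns are the frame's x, y, z axes.
In Python, from workcell import robot gives the robot as it stands.
- The arm moves only by the tool jog_arm, never from a script. Its argument "series" is text: rows parted by semicolons, each of 4 numbers parted by spaces: the shift along the world's x, y, z as a fraction of full scale, then the turn about the world's z as a fraction of full scale. In form: dx dy dz turn; .... A call has exactly 5 rows; each row shifts and turns the commanded pose from where the row before left it; what a row does not reach is not made up. Full scale, the value 1, is 1 m for a shift and 45 degrees for a turn. A row lasts 1/10 s, in which the tool goes at most 50 mm and 8.59 degrees, less where a joint would pass 70% of its speed; a pose out of reach is approached as far as the arm can. A call with a number of a shift or a turn outside -1 to 1 is refused whole. A call with a gripper value outside its range is refused whole. "claw" is the closure in counts, from 0 (fully open) to 255 (shut), set as the call begins (left out, the last holds). The fingers move at their own pace and stop on an object; "force" is the grip in N (left out, the last holds). Time passes only in rows, so rows that do not move let the fingers close, or fill a call up. It gives the time, the measured TCP pose, the force, the opening and the grip force at its end, in the units of the state.
- robot.observe(): the state, without advancing time (a new reading comes with each control period).
- robot.get_image(name): name is "side" or "top" or "wrist"; returns the picture (480x640x3 uint8, red, green, blue); there is no depth.
- robot.camera_params(name): a dict with "fovy" (degrees; the focal length in pixels is half the picture's height over the tangent of half this angle, whatever the lens; pixels are square), "cx", "cy" (the principal point, pixels), "dist_coeffs" ([k1, k2, p1, p2, k3] as OpenCV has them; the pictures are not rectified), "cam_to_world" (4x4, takes a point from camera to world coordinates). Camera axes: x right, y down, z forward; pixel columns grow to the right and rows downward; lengths in m; the calibration is good to about 2 mm. A picture is of the moment at which its call begins: read the wrist's pose just before it. camera_params takes no time and is no camera call; for the wrist camera it gives the pose at the moment of the call.
- robot.finish_job(): hands the job in; it is judged then, once.
Trained networks look in the newest picture that a camera, given by its name, has taken for a name from the list of things; names that differ only in an ending like _2 or _b are one class to them, and where a whole thing is asked for, a point or a joint stands for the part that bears it (a point fixed in the world has none). Each returns a list of dicts, best first, with "score" (0 to 1); they miss things now and then, are a little off and sometimes report something else, mostly with a low value. They report only what shows in the picture. A call takes as long as a camera call.
- robot.masks_of(target, camera): "region" (480x640 bool, what is visible of it) and "box" ([left, top, right, bottom] in pixels, round what is visible of it).
The state is a dict: "time": time; "qpos": joint angles; "joint_velocities": joint speeds; "effort": joint torques, N m; "eef_pos": TCP position; "tool_rot": TCP orientation; "force": force on the tool from outside, world axes, zero at the start; "moment": the same for the moment, N m; "opening": opening from 0.0 (shut) to 1.0 (fully open); "grip_force": force on a finger pad.
Only numpy, scipy, OpenCV 4.12 (cv2) and the standard library are available. Lean on these libraries where they do the work, as an engineer would, in place of code of your own. Each camera call takes 0.05 s, during which the arm holds its last target. There are 200 camera calls.

## Task

Wind the winged key of the length gauge clockwise (seen from above), a part turn at a time, until it comes to its stop and the locking pin stands fully raised; leave it there. Then take the rod's upright handle, pull the rod out against its spring until its pointer is level with the index on the rail, and finish while still holding it there: do not let go. Leave the sanding block, the tape measure and the pencil beside the gauge where they lie.

Things in the scene. Friction and masses are not known exactly. Their poses are not given: they have to be found in the camera images.
- gauge: Length gauge screwed to the bench: plywood base 145 x 360 x 12 mm with a grey housing (60 x 150 mm, top 55 mm above the bench). Its origin lies on the bench under the rod's axis. Its own y axis runs along the rod, the rod is pulled out towards its -y (the robot's right at yaw 0), its z is up, its -x side carries the index rail (22 mm wide, centred 84 mm from the rod's axis, top 26 mm above the bench). The housing reaches from y = +10 to +160 mm. The gauge does not move.
- key_grip (a point): Centre of the brass winged key on top of the housing, 110 mm from the gauge's origin along its +y, 97 mm above the bench. The wing is an upright plate 46 mm long, 12 mm thick, 32 mm tall (from 83 to 115 mm above the bench) that turns about the vertical; this point's x axis lies along the 46 mm length and turns with the key. At joint value 0 the wing lies along the gauge's x.
- key (a joint): Angle of the key in rad, growing clockwise from above; it starts somewhere between 0 and 0.3 and its stop is at 4.0. It turns against friction of 0.08 N m and a spring of 0.012 N m per rad, weaker than the friction, so the key stays where it is let go.
- pin_top (a point): Top of the steel locking pin (14 mm head) on the housing, 30 mm from the gauge's origin along its +y. It rises 3 mm per rad of the key, from 63.5 mm above the bench (key at 0) to 75.5 mm (key at 4.0). The rod is blocked (it moves only 2 to 4 mm) until the key is past about 3.5 rad.
- handle: Upright dark wooden handle on the end of the rod: a plate 50 mm wide (gauge x), 14 mm thick (gauge y, along the pull), its wooden part from 40 to 100 mm above the bench. Its origin lies in the middle of the plate's thickness on the rod's axis, 40 mm above the bench; axes as the gauge's. At rest it is 55 mm from the gauge's origin along -y, with 46 mm free between it and the mouth bush of the housing and the 16 mm rod below there (its top 48 mm above the bench).
- handle_top (a point): Centre of the handle's top edge, 100 mm above the bench.
- pointer_tip (a point): Tip of the steel pointer, a thin tongue that sticks out of the handle towards the gauge's -x: 68 mm from the rod's axis, 40 mm above the bench, at the middle of the handle's thickness. It moves with the handle.
- rod (a joint): How far the rod is pulled out in m: 0 at rest (the handle against its inner stop), at most 0.12. The spring pulls it back with 2.8 N at rest and 0.07 N more per mm.
- index_mark (a point): Middle of the end of the index, a thin steel blade 3 mm wide on a dark block (30 x 18 mm) clamped on the rail, 70 mm from the rod's axis, 40 mm above the bench; axes as the gauge's. It stands 45 to 95 mm farther out than the pointer at rest and does not move. The pointer is level with the index when both have the same y in the gauge's frame.
- sanding_block: Brown sanding block 64 x 113 x 32 mm on the bench beyond the gauge, origin at the centre of its underside; not to be moved.
- tape_measure: Yellow tape measure 38 x 97 x 66 mm on the bench beyond the gauge, origin at the centre of its underside; not to be moved.
- pencil: Red pencil 7 x 168 x 6 mm on the bench on the robot's side of the gauge, origin at the centre of its underside; not to be moved.

How it is judged:
On the way, in this order (a step that is already met when the one before it is completed fails the run):
1. the key is wound to within 0.35 rad of its stop and the locking pin is up (value of joint key above 3.65 rad and z of pin_top in the frame of gauge above 0.0735 m), for 0.2 s.
2. the rod is held by the fingers with its pointer level with the index (y of pointer_tip in the frame of index_mark between -0.005 and 0.005 m and contact force between handle and the fingers above 2 N), for 0.3 s.
At the end, for the whole second after the job is handed in: The fingers still hold the rod's handle (contact over 2 N) with the pointer within 5 mm of level with the index, the rod at rest (under 10 mm/s), the key still within 0.4 rad of its stop, and the sanding block, tape measure and pencil within 30 mm of where they lay (all of step 2 and value of joint key above 3.6 rad and velocity of joint rod between -0.01 and 0.01 m/s and distance of each of sanding_block, tape_measure, pencil from where it was at the start of the episode below 0.03 m); the arm keeps its last pose, push and grip.
It fails at once if a bystander is moved by more than 30 mm (distance of any of sanding_block, tape_measure, pencil from where it was at the start of the episode above 0.03 m).
It also fails if it takes over 61 s, if anything falls off the work surface, if the arm or the gripper's body presses on something with over 40 N, if the wrist force passes 120 N, or if a joint passes its speed limit or range.

## Working session

There is one attempt and no reset: what is moved stays moved. The work goes in short steps, Python scripts to look and compute and a tool call to move; the robot and the scene stay as the last step left them, time stands still between calls to the robot, and variables do not carry over. Pictures are saved under pics/ and viewed, at most 10 in all, crops included, and the job is handed in when it is done.

Besides the shell and the picture viewer there is one more tool, called after "Call:" by a JSON object that holds its "fn" and its "kwargs", one argument or row to a line. jog_arm: Moves the arm, as the interface text tells. Its arguments: {"type":"object","properties":{"series":{"type":"string"},"claw":{"type":"number"},"force":{"type":"number"}},"required":["series"]}

```bash
mkdir -p pics
cat > h.py <<'E'
import numpy as np, cv2
from workcell import robot
def K(p):
    f=240/np.tan(np.radians(p["fovy"])/2); return np.array([[f,0,p["cx"]],[0,f,p["cy"]],[0,0,1]])
def ray(cam,uv,z,p=None):
    p=p or robot.camera_params(cam); T=np.array(p["cam_to_world"])
    n=cv2.undistortPoints(np.array(uv,float).reshape(-1,1,2),K(p),np.array(p["dist_coeffs"])).reshape(-1,2)
    d=np.c_[n,np.ones(len(n))]@T[:3,:3].T; o=T[:3,3]
    return o+d*((z-o[2])/d[:,2])[:,None]
def proj(cam,P,p=None):
    p=p or robot.camera_params(cam); T=np.linalg.inv(np.array(p["cam_to_world"]))
    r=cv2.Rodrigues(T[:3,:3])[0]
    return cv2.projectPoints(np.array(P,float).reshape(-1,1,3),r,T[:3,3],K(p),np.array(p["dist_coeffs"]))[0].reshape(-1,2)
def snap(cam,name):
    im=robot.get_image(cam); cv2.imwrite(f"pics/{name}.png",im[:,:,::-1]); return im
E
python3 - <<'E'
from h import *
for c in("top","side"):
    snap(c,c+"0"); p=robot.camera_params(c); print(c,np.round(np.array(p["cam_to_world"]),3).tolist(),p["fovy"])
    for t in("gauge","key_grip","handle","pin_top","index_mark","pointer_tip"):
        for m in robot.masks_of(t,c)[:2]:
            v,u=np.nonzero(m["region"]); print(t,round(m["score"],2),m["box"],u.mean().round(1),v.mean().round(1))
print(robot.observe())
E
```

```text
top [[-0.018, -0.995, 0.1, 0.488], [-1.0, 0.017, -0.01, 0.035], [0.008, -0.1, -0.995, 0.918], [0.0, 0.0, 0.0, 1.0]] 51.393212674016844
gauge 0.9 [276.1, 244.1, 476.8, 334.0] 372.9 288.2
key_grip 0.76 [302.4, 266.4, 317.0, 289.5] 307.2 277.4
handle 0.89 [370.7, 254.8, 410.0, 304.6] 396.2 272.7
index_mark 0.71 [449.5, 306.6, 461.5, 324.1] 455.2 315.9
index_mark 0.19 [349.8, 270.8, 358.2, 279.6] 354.1 273.8
pointer_tip 0.75 [370.5, 256.4, 413.8, 307.2] 396.5 273.0
side [[0.942, -0.108, 0.318, 0.309], [-0.336, -0.335, 0.88, -0.75], [0.012, -0.936, -0.351, 0.387], [0.0, 0.0, 0.0, 1.0]] 45.750639413992495
key_grip 0.71 [248.9, 221.7, 277.6, 255.7] 264.4 230.8
key_grip 0.53 [257.0, 264.9, 324.0, 324.0] 302.0 293.0
handle 0.58 [253.3, 260.9, 326.1, 323.9] 301.0 293.2
handle 0.53 [248.2, 219.1, 280.4, 254.7] 264.5 230.7
pin_top 0.29 [194.1, 220.8, 383.7, 409.2] 283.5 324.8
index_mark 0.56 [247.2, 354.7, 277.4, 381.6] 259.1 366.4
index_mark 0.32 [255.8, 260.9, 325.2, 321.1] 301.8 293.0
pointer_tip 0.75 [255.4, 265.7, 323.6, 322.3] 302.5 292.6
pointer_tip 0.55 [193.0, 219.1, 380.4, 407.9] 283.3 325.2
{'time': 0.7, 'qpos': array([-1.37012415e+00,  3.58782783e-01,  1.51040662e+00,  7.80747745e-06,
        1.27246404e+00, -1.15084625e-01]), 'joint_velocities': array([-0.00179143, -0.00068152,  0.0015927 ,  0.00018189, -0.00042141,
       -0.00106502]), 'effort': array([-6.17971637e-04, -5.15181613e+01, -2.71078920e+01,  6.72313920e-02,
        2.44038360e-02, -7.01133658e-06]), 'eef_pos': array([ 0.18632158, -0.57031498,  0.22263051]), 'tool_rot': array([[ 9.50562349e-01,  3.10533768e-01, -4.80355019e-06],
       [ 3.10533768e-01, -9.50562347e-01,  6.10539309e-05],
       [ 1.43932333e-05, -5.95272325e-05, -9.99999998e-01]]), 'force': array([0.32140824, 0.07886855, 0.38590325]), 'moment': array([-0.00306722, -0.04519525, -0.06162236]), 'grip_force': 0.0, 'opening': 0.9979548922386353}
```

Run:
```python
from h import *
a=cv2.imread("pics/top0.png")[225:350,260:500]; cv2.imwrite("pics/c1.png",cv2.resize(a,None,fx=3.3,fy=3.3,interpolation=2))
b=cv2.imread("pics/side0.png");cv2.imwrite("pics/c2.png",cv2.resize(b[180:430,150:450],None,fx=2.4,fy=2.4,interpolation=2))
print(ray("top",[[309.5,277.5]],.115),ray("top",[[396,272]],.1),ray("top",[[354.1,274.5]],.064),ray("top",[[455,315]],.04))
```

```text
[[0.49860628 0.04756553 0.115     ]] [[ 0.50512518 -0.0942956   0.1       ]] [[ 0.50302324 -0.0279312   0.064     ]] [[ 0.42840017 -0.20652962  0.04      ]]
```

View pics/c1.png

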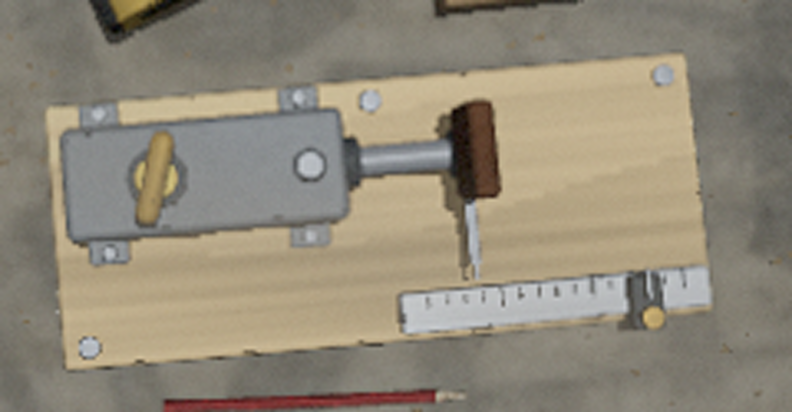

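View pics/c2.png

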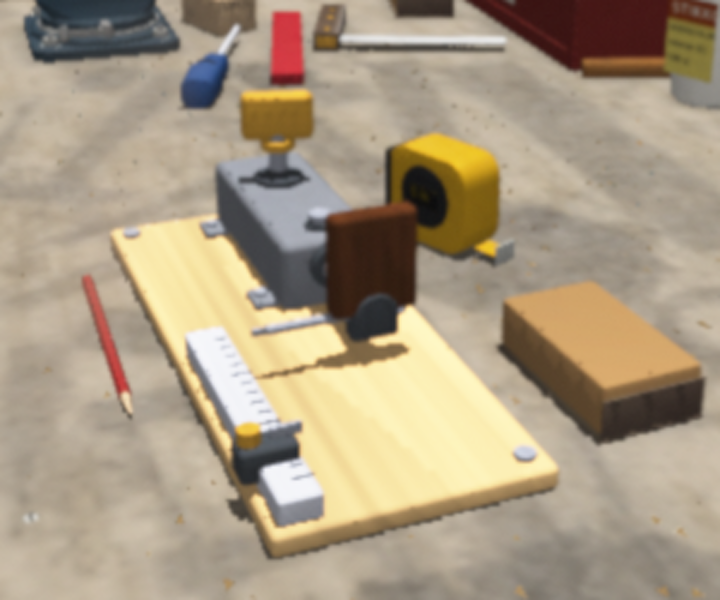

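The top crop shows the wing centred at about (156,180), the pin at (311,165), the handle top at about (483,148) and the index block at about (645,300). The gauge is yawed slightly and the key is near 0.25 rad. The side crop shows the blade end at (300,427). Next I fit the gauge pose.

Run:
```python
from h import *
from scipy.optimize import least_squares
t=lambda a:np.array(a)/3.3+[260,225]; s=lambda a:np.array(a)/2.4+[150,180]
G=[[0,.03,.0643],[0,.11,.115],[-.03,.16,.055],[.03,.16,.055],[.03,.01,.055],[-.03,.01,.055],[0,-.055,.1]]
U=t([[311,165],[156,179],[75,240],[63,133],[342,110],[349,212],[483,148]])
GS=[[-.025,-.062,.1],[.025,-.062,.1],[0,.11,.115]]
US=s([[331,213],[414,206],[277,92]])
pt,ps=robot.camera_params("top"),robot.camera_params("side")
def W(G,q):
    c,n=np.cos(q[2]),np.sin(q[2]); G=np.array(G); return G@np.array([[c,-n,0],[n,c,0],[0,0,1]]).T+[q[0],q[1],0]
f=lambda q:np.r_[(proj("top",W(G,q),pt)-U).ravel(),(proj("side",W(GS,q),ps)-US).ravel()*.5]
r=least_squares(f,[.5,-.05,.06],loss="soft_l1"); q=r.x; print(q,f(q).round(1))
for n,P in(("key",[0,.11,.097]),("handle",[0,-.055,.1])): print(n,W([P],q))
# wing angle
e=ray("top",t([[162,135],[147,222]]),.115); d=e[0]-e[1]; print("wing yaw",np.arctan2(d[1],d[0]),np.linalg.norm(d),"key",q[2]-np.arctan2(d[1],d[0]))
R=np.array([[np.cos(q[2]),np.sin(q[2])],[-np.sin(q[2]),np.cos(q[2])]])
for w in (ray("side",s([[300,427]]),.04),ray("top",t([[653,275]]),.04)): print("index in gauge",R@(w[0,:2]-q[:2]))
np.save("q.npy",q)
```

```text
[ 0.50458021 -0.05821405  0.07263985] [ 0.1 -0.1 -0.2 -0.4 -2.4  1.4 -1.7 -0.9  0.1 -1.7  1.4  2.   0.9 -0.2
 -0.5  2.   0.6  0.4 -1.1  0.1]
key [[0.49659685 0.05149586 0.097     ]]
handle [[ 0.50857188 -0.11306901  0.1       ]]
wing yaw -0.18667853403331966 0.04280970915490825 key 0.2593183807555259
index in gauge [-0.07207234 -0.15048035]
index in gauge [-0.07562502 -0.14880785]
```

Call:
{"fn": "jog_arm", "kwargs": {
  "series": "0.02 0.04 0 0.186;0.02 0.04 0 0.186;0.02 0.04 0 0.186;0.02 0.04 0 0.186;0.02 0.04 0 0.186",
  "claw": 60,
  "force": 30
}}

```text
time: 1.2
eef_pos: [0.2868, -0.3688, 0.2228]
tool_rot: [[0.496, 0.868, 0.0], [0.868, -0.496, -0.0], [-0.0, 0.0, -1.0]]
force: [1.3, -0.4, 0.3]
opening: 0.764
grip_force: 0.0
```

Call:
{"fn": "jog_arm", "kwargs": {
  "series": "0.02 0.04 0 0.186;0.02 0.04 0 0.186;0.02 0.04 0 0.186;0.02 0.04 0 0.186;0.02 0.04 0 0.186"
}}

```text
time: 1.7
eef_pos: [0.3869, -0.1687, 0.223]
tool_rot: [[-0.21, 0.978, 0.001], [0.978, 0.21, -0.001], [-0.001, 0.001, -1.0]]
force: [-0.0, -0.2, 0.3]
opening: 0.767
grip_force: 0.0
```

Call:
{"fn": "jog_arm", "kwargs": {
  "series": "0.02 0.04 0 0.186;0.02 0.04 0 0.186;0.02 0.04 0 0.186;0.02 0.04 0 0.186;0.02 0.04 0 0.186"
}}

```text
time: 2.2
eef_pos: [0.487, 0.0316, 0.2229]
tool_rot: [[-0.809, 0.588, 0.001], [0.588, 0.809, -0.0], [-0.001, 0.0, -1.0]]
force: [0.2, 0.4, -1.1]
opening: 0.767
grip_force: 0.0
```

Call:
{"fn": "jog_arm", "kwargs": {
  "series": "0.01 0.022 0 0.186;0 0 0 0.186;0 0 0 0.186;0 0 0 0;0 0 0 0"
}}

```text
time: 2.7
eef_pos: [0.4963, 0.0517, 0.2227]
tool_rot: [[-0.98, 0.199, 0.0], [0.199, 0.98, -0.0], [-0.0, -0.0, -1.0]]
force: [-0.0, -0.3, 0.4]
opening: 0.766
grip_force: 0.0
```

Take one close look with the wrist camera to check the alignment.

Run:
```python
from h import *
im=snap("wrist","w1"); p=robot.camera_params("wrist")
for m in robot.masks_of("key_grip","wrist")[:2]:
    print(m["score"],m["box"]); v,u=np.nonzero(m["region"]); 
    print(cv2.minAreaRect(np.c_[u,v].astype(np.float32)))
q=np.load("q.npy")
print(proj("wrist",[[.4966,.0515,.115],[.4966+.0226,.0515-.0042,.115],[.4966-.0226,.0515+.0042,.115]],p), np.round(p["cam_to_world"],3))
```

```text
0.74 [312.0, 199.5, 332.4, 259.7]
((318.582763671875, 229.82247924804688), (23.75273895263672, 57.5132942199707), 10.954063415527344)
[[320.52158451 233.09654748]
 [320.96077302 259.54441077]
 [320.06126395 205.37710081]] [[ 0.199  0.939  0.281  0.419]
 [ 0.98  -0.19  -0.058  0.067]
 [-0.001  0.287 -0.958  0.385]
 [ 0.     0.     0.     1.   ]]
```

View pics/w1.png

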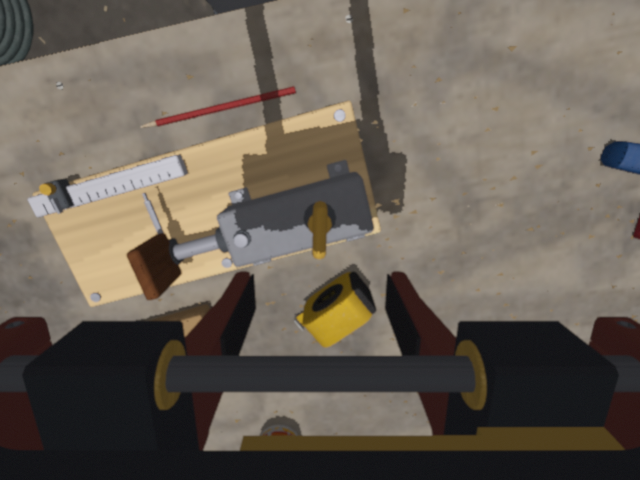

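The wing lies at (319, 205–257), within about 1 px of the prediction, so I descend and grip.

Call:
{"fn": "jog_arm", "kwargs": {
  "series": "0 0 -0.04 0;0 0 -0.04 0;0 0 -0.04 0;0 0 -0.025 0;0 0 0 0"
}}

```text
time: 3.3
eef_pos: [0.4934, 0.0515, 0.0748]
tool_rot: [[-0.98, 0.197, -0.007], [0.197, 0.98, 0.0], [0.007, -0.001, -1.0]]
force: [-0.5, 0.1, -0.9]
opening: 0.765
grip_force: 0.0
```

Call:
{"fn": "jog_arm", "kwargs": {
  "series": "0 0 0 0;0 0 0 0;0 0 0 0;0 0 0 0;0 0 0 0",
  "claw": 255,
  "force": 30
}}

```text
time: 3.8
eef_pos: [0.4969, 0.0517, 0.0784]
tool_rot: [[-0.981, 0.195, 0.002], [0.195, 0.981, -0.0], [-0.002, 0.0, -1.0]]
force: [-0.5, -0.0, -0.2]
opening: 0.35
grip_force: 0.0
```

Call:
{"fn": "jog_arm", "kwargs": {
  "series": "0 0 0 0;0 0 0 0;0 0 0 0;0 0 0 0;0 0 0 -0.1"
}}

```text
time: 4.3
eef_pos: [0.4965, 0.0512, 0.0779]
tool_rot: [[-0.962, 0.272, 0.0], [0.272, 0.962, -0.001], [-0.0, -0.001, -1.0]]
force: [-1.8, -3.9, 5.8]
opening: 0.232
grip_force: 30.0
```

Call:
{"fn": "jog_arm", "kwargs": {
  "series": "0 0 0 -0.15;0 0 0 -0.15;0 0 0 -0.15;0 0 0 -0.15;0 0 0 -0.15"
}}

```text
time: 4.8
eef_pos: [0.4969, 0.0517, 0.078]
tool_rot: [[-0.646, 0.763, 0.001], [0.763, 0.646, -0.0], [-0.001, 0.001, -1.0]]
force: [0.7, -1.8, 5.0]
opening: 0.235
grip_force: 30.0
```

Opening reads about 20 mm on a 12 mm wing, so I check whether the key follows.

Run:
```python
from h import *
im=snap("wrist","w2"); s=robot.get_image("side")
for m in robot.masks_of("key_grip","side")[:3]: print(m["score"],m["box"])
print(robot.observe()["moment"])
a=cv2.resize(im[120:420,170:470],(600,600)); b=cv2.resize(s[150:350,200:267+0],(200,600))
cv2.imwrite("pics/w2c.png",np.hstack([a,b])[:,:,::-1])
```

```text
0.6 [194.5, 220.3, 383.9, 408.7]
0.53 [262.1, 221.8, 277.4, 255.7]
[-0.38509697 -0.04111705 -0.06656518]
```

View pics/w2c.png

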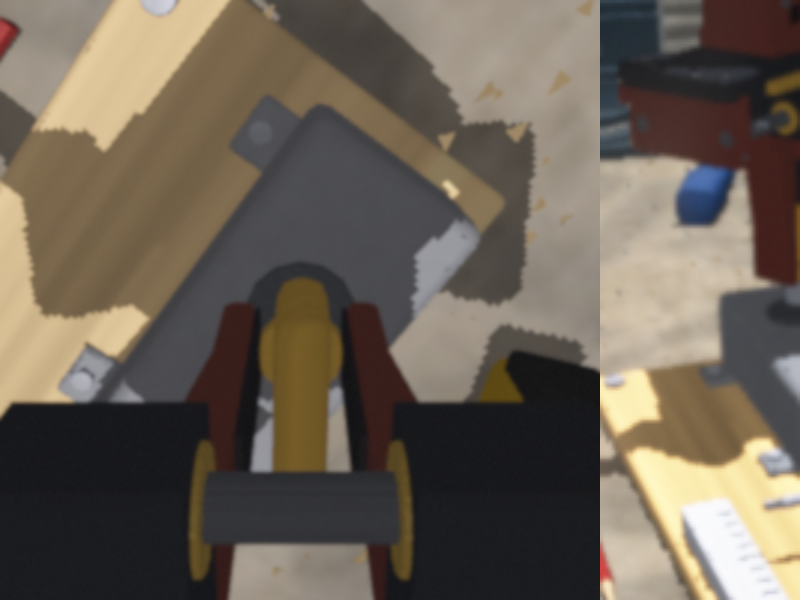

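The wing follows the fingers. The tips are holding the wider collar below the wing, so I raise 10 mm and regrip on the wing.

Call:
{"fn": "jog_arm", "kwargs": {
  "series": "0 0 0 0;0 0 0 0;0 0 0.005 0;0 0 0.007 0;0 0 0 0",
  "claw": 150
}}

```text
time: 5.45
eef_pos: [0.4971, 0.0518, 0.0906]
tool_rot: [[-0.65, 0.76, 0.002], [0.76, 0.65, 0.0], [-0.001, 0.001, -1.0]]
force: [-0.3, 0.1, -0.1]
opening: 0.408
grip_force: 0.0
```

Call:
{"fn": "jog_arm", "kwargs": {
  "series": "0 0 0 0;0 0 0 0;0 0 0 0;0 0 0 0;0 0 0 0",
  "claw": 255,
  "force": 35
}}

```text
time: 5.95
eef_pos: [0.4965, 0.0521, 0.0895]
tool_rot: [[-0.649, 0.761, 0.0], [0.761, 0.649, 0.001], [0.0, 0.0, -1.0]]
force: [1.3, 3.1, -0.7]
opening: 0.136
grip_force: 34.9
```

Call:
{"fn": "jog_arm", "kwargs": {
  "series": "0 0 0 -0.1;0 0 0 -0.15;0 0 0 -0.15;0 0 0 -0.15;0 0 0 -0.15"
}}

```text
time: 6.45
eef_pos: [0.4973, 0.0524, 0.0896]
tool_rot: [[-0.152, 0.988, 0.002], [0.988, 0.152, 0.001], [0.001, 0.002, -1.0]]
force: [3.9, 5.3, -5.3]
opening: 0.135
grip_force: 35.0
```

Call:
{"fn": "jog_arm", "kwargs": {
  "series": "0 0 0 -0.16;0 0 0 -0.16;0 0 0 -0.16;0 0 0 -0.16;0 0 0 -0.16"
}}

```text
time: 6.95
eef_pos: [0.4984, 0.0522, 0.0896]
tool_rot: [[0.459, 0.889, 0.003], [0.889, -0.459, 0.001], [0.002, 0.003, -1.0]]
force: [5.7, 2.8, -7.5]
opening: 0.132
grip_force: 35.0
```

Call:
{"fn": "jog_arm", "kwargs": {
  "series": "0 0 0 -0.16;0 0 0 -0.16;0 0 0 -0.16;0 0 0 -0.16;0 0 0 -0.16"
}}

```text
time: 7.45
eef_pos: [0.4991, 0.0515, 0.0896]
tool_rot: [[0.893, 0.45, 0.005], [0.45, -0.893, -0.0], [0.004, 0.002, -1.0]]
force: [6.9, -1.1, -9.9]
opening: 0.13
grip_force: 35.0
```

Call:
{"fn": "jog_arm", "kwargs": {
  "series": "0 0 0 -0.16;0 0 0 -0.16;0 0 0 -0.16;0 0 0 -0.16;0 0 0 -0.16"
}}

```text
time: 7.95
eef_pos: [0.4993, 0.0505, 0.0896]
tool_rot: [[0.987, -0.161, 0.005], [-0.161, -0.987, -0.002], [0.005, 0.001, -1.0]]
force: [7.7, -5.0, -8.7]
opening: 0.131
grip_force: 35.0
```

Call:
{"fn": "jog_arm", "kwargs": {
  "series": "0 0 0 -0.16;0 0 0 -0.16;0 0 0 -0.12;0 0 0 -0.08;0 0 0 0"
}}

```text
time: 8.45
eef_pos: [0.499, 0.0498, 0.0896]
tool_rot: [[0.844, -0.536, 0.004], [-0.536, -0.844, -0.003], [0.005, 0.0, -1.0]]
force: [6.0, -7.2, -8.3]
opening: 0.133
grip_force: 34.9
```

Run:
```python
from h import *
s=robot.observe(); R=s["tool_rot"]; print(s["moment"],s["qpos"],np.arctan2(R[1,0],R[0,0]))
```

```text
[-1.05509543 -0.9509069  -0.01863086] [-0.03615119  0.38708932  1.86966295 -0.00356835  0.88031671  2.10309343] -0.5661815770625955
```

Call:
{"fn": "jog_arm", "kwargs": {
  "series": "0 0 0 -0.08;0 0 0 -0.08;0 0 0 -0.06;0 0 0 -0.06;0 0 0 0"
}}

```text
time: 8.95
eef_pos: [0.4988, 0.0496, 0.0896]
tool_rot: [[0.707, -0.707, 0.004], [-0.707, -0.707, -0.003], [0.005, -0.0, -1.0]]
force: [6.6, -8.1, -7.6]
opening: 0.132
grip_force: 34.9
```

Run:
```python
from h import *
s=robot.observe(); R=s["tool_rot"]; print(s["moment"],s["qpos"],np.arctan2(R[1,0],R[0,0]))
```

```text
[-1.24335772 -0.90548196 -0.01995598] [-0.03633389  0.38701969  1.86983404 -0.00423375  0.88060051  2.32254913] -0.785399002062383
```

Call:
{"fn": "jog_arm", "kwargs": {
  "series": "0 0 0 -0.05;0 0 0 -0.05;0 0 0 -0.04;0 0 0 0;0 0 0 0"
}}

```text
time: 9.45
eef_pos: [0.4985, 0.0498, 0.0896]
tool_rot: [[0.628, -0.778, 0.004], [-0.778, -0.628, -0.003], [0.005, -0.001, -1.0]]
force: [4.9, -6.4, -6.3]
opening: 0.148
grip_force: 36.8
```

Run:
```python
from h import *
s=robot.observe(); R=s["tool_rot"]; print(s["moment"],s["qpos"],np.arctan2(R[1,0],R[0,0]))
```

```text
[-1.00830549 -0.80086185  0.92894113] [-0.03582321  0.38678208  1.86997377 -0.00434258  0.88110298  2.42982799] -0.8920995086797309
```

The moment jumped to 0.93 N m and the fingers were pushed apart, so the key is at its stop. I release, rise, and look.

Call:
{"fn": "jog_arm", "kwargs": {
  "series": "0 0 0 0.1;0 0 0 0;0 0 0 0;0 0 0 0;0 0 0 0"
}}

```text
time: 9.95
eef_pos: [0.4985, 0.0498, 0.0896]
tool_rot: [[0.686, -0.728, 0.004], [-0.728, -0.686, -0.003], [0.005, -0.0, -1.0]]
force: [5.0, -7.0, -5.7]
opening: 0.133
grip_force: 34.8
```

Call:
{"fn": "jog_arm", "kwargs": {
  "series": "0 0 0 0;0 0 0 0;0 0 0.03 0;0 0 0.04 0;0 0 0.04 0",
  "claw": 110
}}

```text
time: 10.45
eef_pos: [0.4951, 0.0519, 0.2003]
tool_rot: [[0.685, -0.729, -0.002], [-0.729, -0.685, 0.0], [-0.002, 0.002, -1.0]]
force: [0.7, 0.1, 0.1]
opening: 0.543
grip_force: 0.0
```

Call:
{"fn": "jog_arm", "kwargs": {
  "series": "0.002 -0.03 0 0.18;0.002 -0.03 0 0.18;0.002 -0.04 0 0.18;0.002 -0.04 0 0.18;0.002 -0.022 0 0.18"
}}

```text
time: 10.95
eef_pos: [0.506, -0.1126, 0.1997]
tool_rot: [[0.994, -0.105, -0.0], [-0.105, -0.994, -0.0], [-0.0, 0.001, -1.0]]
force: [1.6, 0.2, 0.3]
opening: 0.566
grip_force: 0.0
```

Run:
```python
from h import *
p=robot.camera_params("wrist"); im=snap("wrist","w3"); s=snap("side","s3"); print(robot.observe()["eef_pos"],robot.observe()["tool_rot"][:,0])
for t in("key_grip","handle","index_mark"):
  for m in robot.masks_of(t,"wrist")[:2]: print(t,m["score"],m["box"])
q=np.load("q.npy"); c,n=np.cos(q[2]),np.sin(q[2])
w=lambda P:np.array(P)@np.array([[c,-n,0],[n,c,0],[0,0,1]]).T+[q[0],q[1],0]
print(proj("wrist",w([[0,.11,.115],[-.025,-.055,.1],[.025,-.055,.1],[-.068,-.055,.04],[-.07,-.15,.04]]),p))
cv2.imwrite("pics/w3c.png",np.hstack([cv2.resize(im,(480,360)),cv2.resize(s[190:430,170:383],(320,360))])[:,:,::-1])
```

```text
[ 0.50643641 -0.11270214  0.19959842] [ 9.93901034e-01 -1.10275544e-01  1.96887717e-04]
key_grip 0.76 [95.8, 235.8, 148.1, 293.1]
handle 0.86 [261.5, 192.5, 333.2, 278.4]
handle 0.39 [98.4, 235.8, 148.4, 293.9]
index_mark 0.71 [411.7, 266.2, 433.2, 296.9]
[[109.19536618 274.43348477]
 [325.09355691 261.80126276]
 [313.86541839 201.8658552 ]
 [331.48979379 279.77120671]
 [425.4975316  266.01033957]]
```

View pics/w3c.png

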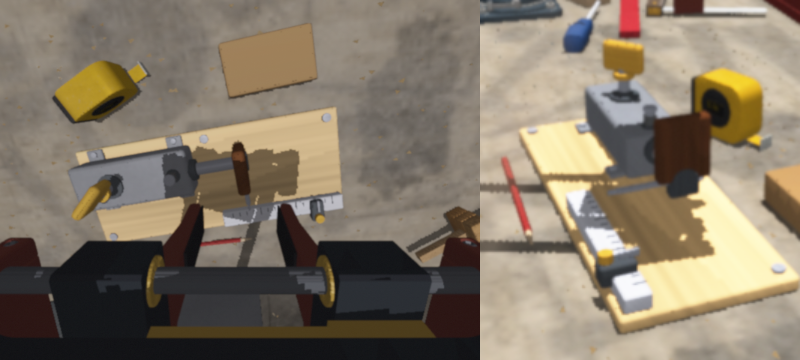

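The key wing and the raised pin agree with about 4 rad, and the handle and index at (425,266) match the fit. Now I align over the handle and descend.

Call:
{"fn": "jog_arm", "kwargs": {
  "series": "0.002 0 -0.02 0.12;0 0 -0.03 0.113;0 0 -0.03 0;0 0 -0.03 0;0 0 -0.03 0"
}}

```text
time: 11.7
eef_pos: [0.5081, -0.1085, 0.0587]
tool_rot: [[0.997, 0.072, 0.0], [0.072, -0.997, 0.0], [0.0, -0.0, -1.0]]
force: [-0.8, -0.1, -0.1]
opening: 0.568
grip_force: 0.0
```

Call:
{"fn": "jog_arm", "kwargs": {
  "series": "0 0 0 0;0 0 0 0;0 0 0 0;0 0 0 0;0 0 0 0",
  "claw": 255,
  "force": 40
}}

```text
time: 12.2
eef_pos: [0.5099, -0.1137, 0.0612]
tool_rot: [[0.997, 0.075, 0.003], [0.075, -0.997, -0.006], [0.003, 0.007, -1.0]]
force: [-4.0, -18.7, -3.8]
opening: 0.161
grip_force: 40.4
```

Call:
{"fn": "jog_arm", "kwargs": {
  "series": "0 0 0 0;0 0 0 0;0 0 0 0;0 0 0 0;0 0 0 0"
}}

```text
time: 12.7
eef_pos: [0.5099, -0.1137, 0.0612]
tool_rot: [[0.997, 0.073, 0.003], [0.073, -0.997, -0.005], [0.003, 0.005, -1.0]]
force: [-1.2, -13.6, -0.4]
opening: 0.158
grip_force: 40.0
```

Call:
{"fn": "jog_arm", "kwargs": {
  "series": "0.0012 -0.016 0 0;0.0012 -0.016 0 0;0.0012 -0.016 0 0;0.0012 -0.016 0 0;0.0012 -0.016 0 0"
}}

```text
time: 13.2
eef_pos: [0.5149, -0.19, 0.0611]
tool_rot: [[0.997, 0.072, 0.002], [0.072, -0.997, 0.002], [0.002, -0.002, -1.0]]
force: [0.2, 9.5, 9.9]
opening: 0.157
grip_force: 40.0
```

Call:
{"fn": "jog_arm", "kwargs": {
  "series": "0.0005 -0.006 0 0;0 0 0 0;0 0 0 0;0 0 0 0;0 0 0 0"
}}

```text
time: 13.7
eef_pos: [0.5153, -0.1955, 0.0611]
tool_rot: [[0.997, 0.072, 0.002], [0.072, -0.997, 0.002], [0.002, -0.002, -1.0]]
force: [-0.2, 7.9, 9.0]
opening: 0.159
grip_force: 40.0
```

Run:
```python
from h import *
for c,b in(("side",(300,440,200,390)),("top",(250,350,380,490))):
    im=snap(c,c+"4"); cv2.imwrite("pics/"+c+"4c.png",cv2.resize(im[b[0]:b[1],b[2]:b[3]],None,fx=4,fy=4,interpolation=2)[:,:,::-1])
    for m in robot.masks_of("index_mark",c)[:2]: print(m["score"],m["box"])
print(robot.observe()["eef_pos"],robot.observe()["force"])
```

```text
0.81 [246.2, 357.1, 276.2, 384.0]
0.48 [448.6, 306.4, 461.4, 325.0]
[ 0.51526299 -0.19542596  0.0611294 ] [-1.03652356  8.15258989 10.42799001]
```

View pics/side4c.png

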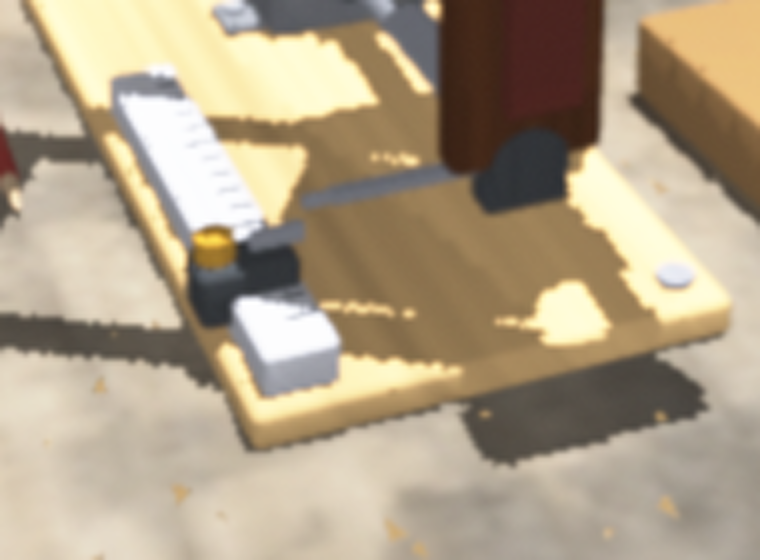

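View pics/top4c.png

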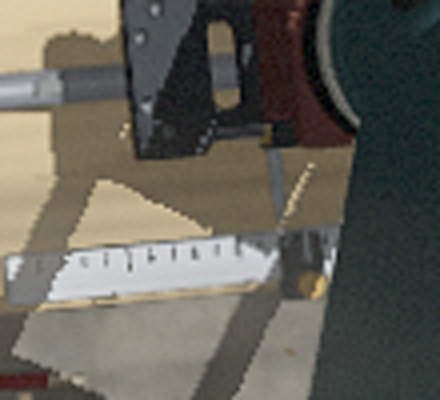

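The side crop shows the pointer tip at (305,200) and the blade end at (302,232), so the pointer is still short. I measure the gap.

Run:
```python
from h import *
q=np.load("q.npy"); c,n=np.cos(q[2]),np.sin(q[2])
w=ray("side",np.array([[305,200],[302,232]])/4+[200,300],.04)[:,:2]-q[:2]
print(w@np.array([[c,-n],[n,c]]))
```

```text
[[-0.0653525  -0.13524914]
 [-0.0716138  -0.15085884]]
```

Call:
{"fn": "jog_arm", "kwargs": {
  "series": "0.0003 -0.004 0 0;0.0003 -0.004 0 0;0.0003 -0.004 0 0;0.0002 -0.002 0 0;0 0 0 0"
}}

```text
time: 14.4
eef_pos: [0.5162, -0.2094, 0.0611]
tool_rot: [[0.997, 0.072, 0.001], [0.072, -0.997, 0.002], [0.001, -0.002, -1.0]]
force: [-1.3, 9.6, 10.1]
opening: 0.159
grip_force: 40.0
```

Call:
{"fn": "jog_arm", "kwargs": {
  "series": "0 0 0 0;0 0 0 0;0 0 0 0;0 0 0 0;0 0 0 0"
}}

```text
time: 14.9
eef_pos: [0.5162, -0.2091, 0.0612]
tool_rot: [[0.997, 0.072, 0.001], [0.072, -0.997, 0.002], [0.001, -0.002, -1.0]]
force: [-1.0, 9.4, 9.7]
opening: 0.159
grip_force: 40.0
```

Run:
```python
from h import *
im=snap("side","side5"); cv2.imwrite("pics/side5c.png",cv2.resize(im[325:395,230:325],None,fx=8,fy=8,interpolation=2)[:,:,::-1])
q=np.load("q.npy"); c,n=np.cos(q[2]),np.sin(q[2])
w=lambda P:np.array(P)@np.array([[c,-n,0],[n,c,0],[0,0,1]]).T+[q[0],q[1],0]
print((proj("side",w([[-.068,-.151,.04],[-.03,-.151,.04],[-.068,-.141,.04]]))-[230,325])*8, robot.observe()["eef_pos"])
```

```text
[[388.85025967 259.04912633]
 [640.28603973 203.1658038 ]
 [365.54364995 223.71192164]] [ 0.51617863 -0.2091329   0.06112146]
```

View pics/side5c.png

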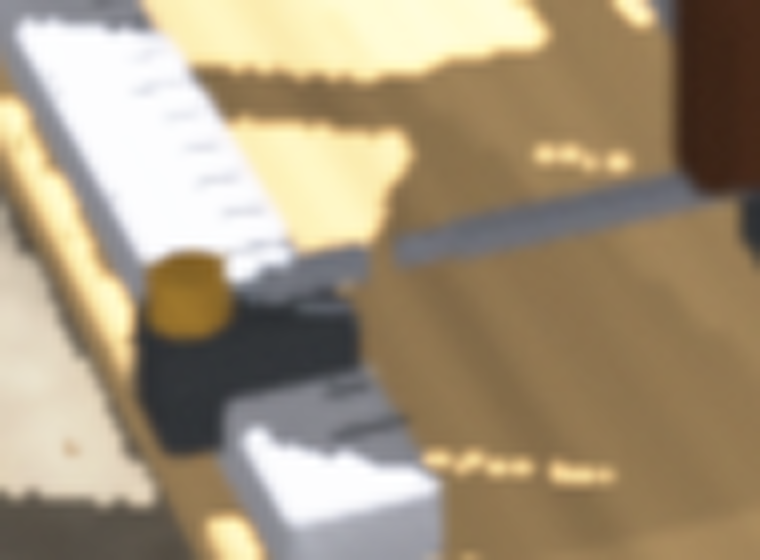

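The pointer's centreline extended to the blade is within about 1.5 mm of level, and the grip is holding at 40 N, so I hand in.

```bash
python3 -c "
from workcell import robot
print(robot.finish_job())"
```

```text
the job is handed in; nothing more can be done
None
```

I wound the key to its stop and handed the job in still gripping the handle at 40 N, with the rod pulled out and its pointer about 1.5 mm from level with the index; the hand-in returned no verdict.

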